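# Release the battery tray through the latch slot

## Task

The battery tray of the grey bench controller is latched shut. Take the screwdriver that stands in the tool stand, push its shaft down through the slot in the controller's top, feel along the slot for the hidden latch tab and press it gently (the latch board inside cracks under a hard push) until the tray springs out; then put the screwdriver back in its stand and let go.

Things in the scene. Friction and masses are not known exactly. Their poses are not given: they have to be found in the camera images.
- controller: Fixed grey sheet-metal controller box 140 x 110 x 64 mm (x, y, z); origin under its middle, z up, -x out of its front (black tray front, towards the robot). The screwdriver must never push on it or its inside with over 25 N. A rigid latch board lies hidden under the whole slot; one sprung tab stands above the board
- slot (a point): centre of the slot at the level of the box's top face; axes as the box. Slot 40 mm along y, 10 mm wide in x, mouth bevelled 2.5 mm, sheet 4 mm thick. The tab below it is 12 mm wide along y, 16 mm along x; its place cannot be read: its middle lies within 12 mm of the slot middle along y (same x), its top 12 to 24 mm below the top face, the rigid board 34 mm below the top face
- tray (a joint): how far the battery tray has sprung out of the box's front, m: 0 latched, 0.032 fully out. The tab yields straight down: 4 N starts it, after about 6.5 mm at about 8 N it frees the tray, after 9 mm it stops; let go, it springs back. Freed, the tray comes out by itself on a damped spring in about half a second and stays out
- driver_grip (a point): grip point on the axis of the handle of the screwdriver standing tip down in the stand (not one of those lying about). x axis points along the shaft to the tip; handle 28 x 29 mm across with flat sides square to y and z, reaching 36 mm from here to its butt, 60 mm to its lower end; then a round 6 mm shaft of 100 mm. About 90 g, loose
- driver_tip (a point): the tip of the screwdriver's shaft, on its axis, 160 mm from driver_grip; same axes
- stand_hole (a point): centre of the hole at the top face of the plate of the fixed steel tool stand, 118 mm above the bench; z up. Plate 70 x 60 x 14 mm on four posts with caps 4 mm high at its corners; round through hole 10 mm wide, bevelled 2 mm, 96 mm free below it. Stored, the screwdriver hangs upright, the handle's end on the plate, driver_grip 60 mm above this point
There are look-alikes about, which are no part of the job. Of the things that look like the part that bears stand_hole, take the one that is farthest to the robot's right at the start.

How it is judged:
By the outcome, as a careful person would: the job done as asked, in the order asked, and still so for the second after the job is handed in, with the robot touching nothing.
It also fails if it takes over 64 s, if anything falls off the work surface, if the arm or the gripper's body presses on something with over 40 N, if the wrist force passes 120 N, or if a joint passes its speed limit or range.

## Robot

A 7-joint arm with a two-finger parallel gripper is mounted at the origin on a cart in front of the work surface, level with it; the furniture and walls round the work are solid. World frame = base frame: x ahead of the robot, y to its left, z up, the work surface at z = 0. Lengths are in mm, angles in rad, forces in N, time in s.
With the tool pointing down it reaches from about 400 to 875 mm from the base axis. Payload 4.4 kg.
Tool frame: the origin (TCP) lies at the very end of the fingers, on their centre line; the grasp point (between the pads) lies 19 mm behind it; z points along the fingers, y is the line along which they close (so a half turn about z gives the same grasp; the last joint's range is limited). The gripper opens to 85 mm and grips with 20 to 120 N. Pads are 22 mm wide; open, the fingers measure 114 mm over their backs; the gripper's body (76 mm by 85 mm) begins 54 mm behind the grasp point. The pads swing forward as they close: fully open they stand 13 mm farther back than shut.
Start: joints at [-1.386, 0.628, 0.038, 1.517, -0.027, 0.996, -0.02], TCP at [161.291, 629.685, 231.313] pointing down, gripper open.
Joint ranges: [-3.06, 3.06], [-0.37, 2.12], [-1.25, 1.32], [0.18, 2.47], [-1.1, 4.24], [0.23, 1.98], [-2.94, 2.94]. Speed limits (rad/s): [2.57, 2.57, 3.14, 3.14, 3.14, 3.14, 3.14].

## Interface

Orientations are given as [roll, pitch, yaw] about the fixed x, y, z axes, in that order (R = Rz(yaw) Ry(pitch) Rx(roll)).
In Python, from cell import read_state, get_image, camera_info, finish_job gives the robot as it stands.
- The arm moves only by the tool play_rows, never from a script. Its argument "deltas" is one flat list of numbers, 7 for each row, row after row: the shift along the tool's x, y, z in mm, then the turn, a rotation vector about the tool's x, y, z in rad, then the opening, from 0 (shut) to 1 (fully open). In form: [dx, dy, dz, ax, ay, az, grip, dx, dy, dz, ax, ay, az, grip, ...]. A call has 1 to 10 rows; each row is the pose to reach, as a shift and turn from the pose commanded when the call began, along the tool's axes at that moment; what a row does not reach only later rows make up. A row lasts 1/8 s, in which the tool goes at most 62.5 mm and 10.7 degrees, less where a joint would pass 70% of its speed; a pose out of reach is approached as far as the arm can. A call with a gripper value outside its range is refused whole. The fingers move at their own pace and stop on an object; the grip force is fixed at half the most. Time passes only in rows, so rows that repeat a pose let the fingers close. It gives the time, the measured TCP pose, the force, the opening and the grip force at its end, in the units of the state.
- read_state(): the state, without advancing time (a new reading comes with each control period).
- get_image(name): name is "scene" or "side" or "wrist"; returns the picture (480x640x3 uint8, red, green, blue); there is no depth.
- camera_info(name): a dict with "fx", "fy", "cx", "cy" (pixels), "T" (4x4, takes a point from camera to world coordinates). Camera axes: x right, y down, z forward; pixel columns grow to the right and rows downward; lengths in mm; the calibration is good to about 2 mm. A picture is of the moment at which its call begins: read the wrist's pose just before it. camera_info takes no time and is no camera call; for the wrist camera it gives the pose at the moment of the call.
- finish_job(): hands the job in; it is judged then, once.
The state is a dict: "clock": time; "qpos": joint angles; "qd": joint speeds; "tau": joint torques, N m; "eef_pos": TCP position; "tool_rot": TCP orientation; "force": force on the tool from outside, world axes, zero at the start; "torque": the same for the moment, N m; "width": finger opening in mm; "gripper_force": force on a finger pad.
Only numpy, scipy, OpenCV 4.12 (cv2) and the standard library are available. Lean on these libraries where they do the work, as an engineer would, in place of code of your own. Each camera call takes 0.05 s, during which the arm holds its last target. There are 200 camera calls.

## Working session

There is one attempt and no reset: what is moved stays moved. The work goes in short steps, Python scripts to look and compute and a tool call to move; the robot and the scene stay as the last step left them, time stands still between calls to the robot, and variables do not carry over. Pictures are saved under pics/ and viewed, at most 10 in all, crops included, and the job is handed in when it is done.

Besides the shell and the picture viewer there is one more tool, called after "Request:" as name(argument=value, ...) on one line, values as JSON. play_rows: Moves the arm, as the interface text tells. Its arguments: {"type":"object","properties":{"deltas":{"type":"array"}},"required":["deltas"]}

```bash
mkdir -p pics; python3 - <<'E'
from cell import *
import cv2
for n in ["scene","side"]:
    cv2.imwrite(f"pics/{n}0.png",get_image(n)[:,:,::-1]); i=camera_info(n); print(n,i)
s=read_state(); print(s)
E
```

```text
scene {'fx': 492.4113141474942, 'fy': 492.4113141474942, 'cx': 315.5684247085658, 'cy': 243.96470671452673, 'T': array([[ 7.97958540e-01, -3.29807713e-01,  5.04469069e-01,
         7.40279563e+01],
       [-6.02237733e-01, -4.03093833e-01,  6.89075521e-01,
        -5.83298012e+02],
       [-2.39140505e-02, -8.53664005e-01, -5.20274816e-01,
         5.75585828e+02],
       [ 0.00000000e+00,  0.00000000e+00,  0.00000000e+00,
         1.00000000e+00]])}
side {'fx': 542.2706837690704, 'fy': 542.2706837690704, 'cx': 322.57473083589446, 'cy': 236.6417498488358, 'T': array([[-9.99760591e-01, -1.29381906e-02,  1.76455189e-02,
         5.04607310e+02],
       [-2.15283285e-02,  4.37520363e-01, -8.98950757e-01,
         7.85138785e+02],
       [ 3.91052244e-03, -8.99115418e-01, -4.37694154e-01,
         5.23639564e+02],
       [ 0.00000000e+00,  0.00000000e+00,  0.00000000e+00,
         1.00000000e+00]])}
{'clock': 0.1, 'qpos': array([-1.38580412,  0.62927939,  0.03840402,  1.51824864, -0.02700615,
        0.99631357, -0.01999848]), 'qd': array([-0.00062714, -0.00243005,  0.00064432, -0.00194259,  0.00029532,
       -0.00135897, -0.00059276]), 'tau': array([ 3.04610257e-03, -5.64547241e+01,  1.23055715e+00, -1.93974441e+01,
        1.12489218e-02,  5.32915816e-03, -3.92345676e-07]), 'eef_pos': array([161.11832143, 629.13928034, 230.4698016 ]), 'tool_rot': array([-3.13986006e+00, -1.05108299e-05,  2.89083200e+00]), 'force': array([-0.45794665, -0.5161896 , -0.24909362]), 'torque': array([-0.00711025, -0.04216723,  0.05593323]), 'gripper_force': 0.0, 'width': 85.55115369853748}
```

View pics/scene0.png

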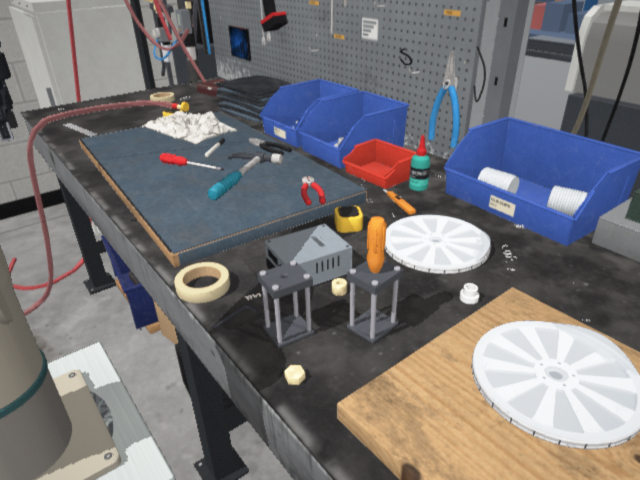

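View pics/side0.png

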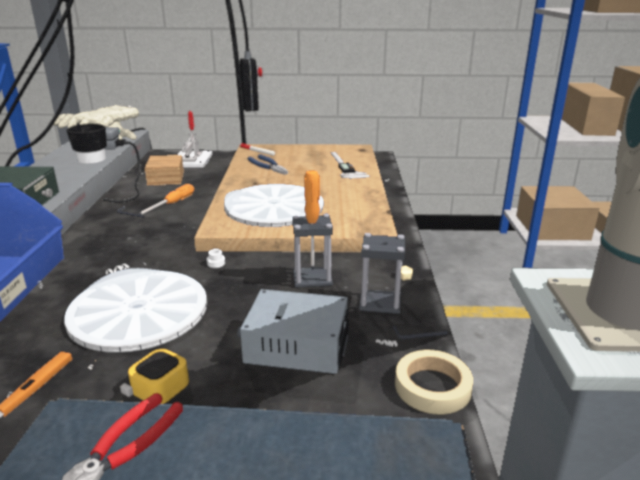

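Scene: stands at (286,290) and (374,285) with the orange driver handle (376,245); controller at (310,255). Side: stands (312,235) with driver (312,195), and (383,255); box (295,330), slot (281,311). In the side view (far = −y) the stand with the driver looks farther right; I'll confirm numerically and enlarge.

```bash
cat > h.py <<'E'
import numpy as np, cv2
from cell import *
def ray(n,uv,info=None):
    i=info or camera_info(n); T=i["T"]
    d=T[:3,:3]@np.array([(uv[0]-i["cx"])/i["fx"],(uv[1]-i["cy"])/i["fy"],1]); return T[:3,3],d
def atz(n,uv,z,info=None):
    o,d=ray(n,uv,info); return o+d*(z-o[2])/d[2]
def proj(n,p,info=None):
    i=info or camera_info(n); q=np.linalg.inv(i["T"])@np.append(p,1)
    return np.array([i["fx"]*q[0]/q[2]+i["cx"],i["fy"]*q[1]/q[2]+i["cy"]])
E
python3 - <<'E'
import cv2
from h import *
for n,pts in {"scene":[(374,275,118),(286,277,118),(320,240,64)],"side":[(312,222,118),(383,243,118),(281,311,64)]}.items():
    for u,v,z in pts: print(n,(u,v),atz(n,(u,v),z).round(1))
a=cv2.imread("pics/scene0.png");b=cv2.imread("pics/side0.png")
A=cv2.resize(a[205:345,255:415],None,fx=5,fy=5,interpolation=3)[:600]  # 5x
B=cv2.resize(b[165:375,230:410],None,fx=2.8,fy=2.8,interpolation=3)
c1=cv2.resize(a[205:325,255:415],(800,600),interpolation=3)
c2=cv2.resize(b[160:310,235:435],(800,600),interpolation=3) 
cv2.imwrite("pics/c1.png",c1)
cv2.imwrite("pics/c2.png",cv2.resize(b[205:385,220:460],(800,600),interpolation=3))
E
```

```text
scene (374, 275) [ 532.8 -113.6  118. ]
scene (286, 277) [419.1 -28.7 118. ]
scene (320, 240) [586.3 100.9  64. ]
side (312, 222) [ 541.4 -107.9  118. ]
side (383, 243) [419.5 -26.7 118. ]
side (281, 311) [580.4  99.5  64. ]
```

View pics/c1.png

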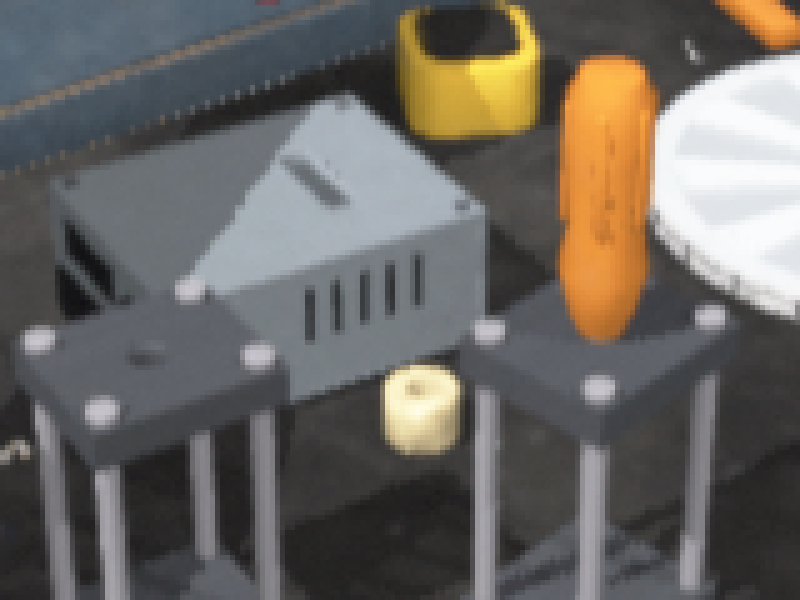

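View pics/c2.png

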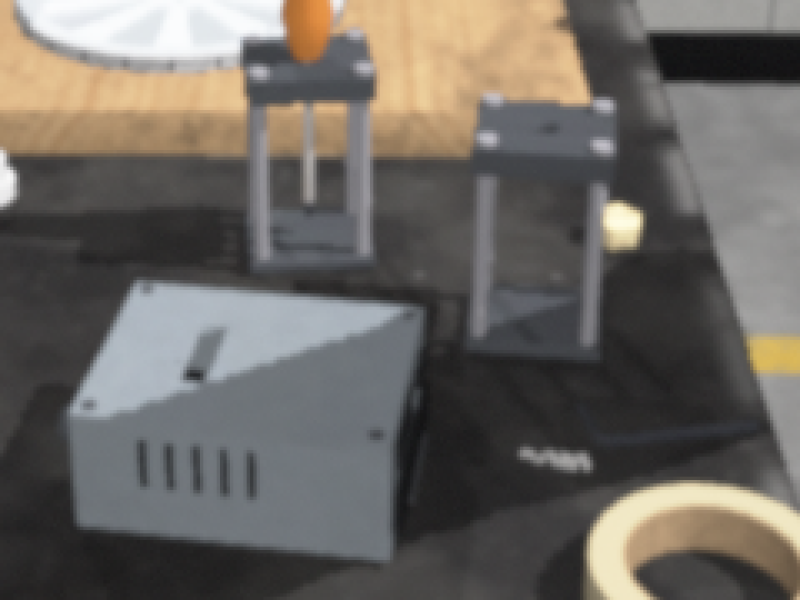

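Stand candidates: scene (374,275) at (537,-110), holding the upright driver, and scene (286,277) at (419,-28), empty. The first has the lowest y, so it is the farthest right and is the one meant. Controller slot is near (583,100). Next I get the wrist camera geometry for a view from above.

```bash
python3 - <<'E'
from h import *
from scipy.spatial.transform import Rotation as R
s=read_state();i=camera_info("wrist");Rt=R.from_euler("xyz",s["tool_rot"]).as_matrix()
print(i["fx"],i["cx"],i["cy"]);print((Rt.T@i["T"][:3,:3]).round(3),Rt.T@(i["T"][:3,3]-s["eef_pos"]))
# target TCP (480,0,360): shift in tool axes
print(Rt.T@(np.array([470,-10,380])-s["eef_pos"]))
E
```

```text
419.8759027336199 323.18599553687625 237.96684740424507
[[-0.001 -0.965 -0.262]
 [ 1.    -0.001  0.   ]
 [-0.    -0.262  0.965]] [ 6.48326140e+01  5.03237401e-02 -1.41745346e+02]
[-457.8161029  -542.76162216 -148.5948475 ]
```

Request:
play_rows(deltas=[0, 0, -60, 0, 0, 0, 1, -40, -40, -120, 0, 0, 0.1, 1, -504, -521, -129, 0, 0, 1.3, 1, -504, -521, -129, 0, 0, 1.3, 1, -504, -521, -129, 0, 0, 1.3, 1, -504, -521, -129, 0, 0, 1.3, 1, -504, -521, -129, 0, 0, 1.3, 1, -504, -521, -129, 0, 0, 1.3, 1, -504, -521, -129, 0, 0, 1.3, 1, -504, -521, -129, 0, 0, 1.3, 1])

```text
clock: 1.35
eef_pos: [430.6, 156.7, 354.1]
tool_rot: [3.142, -0.0, 1.591]
force: [0.6, 0.2, 0.8]
width: 85.6
gripper_force: 0.0
```

Request:
play_rows(deltas=[-159, 86, 0, 0, 0, 0, 1, -159, 86, 0, 0, 0, 0, 1, -159, 86, 0, 0, 0, 0, 1, -159, 86, 0, 0, 0, 0, 1, -159, 86, 0, 0, 0, 0, 1])

```text
clock: 1.98
eef_pos: [518.7, 1.8, 353.5]
tool_rot: [-3.14, -0.001, 1.591]
force: [-0.5, 0.9, 0.6]
width: 85.3
gripper_force: 0.0
```

```bash
python3 - <<'E'
from h import *
import pickle
s=read_state();i=camera_info("wrist");im=get_image("wrist")[:,:,::-1]
pickle.dump(i,open("w1.pkl","wb"));cv2.imwrite("pics/w1.png",im);print(s["eef_pos"],s["tool_rot"])
a=proj("w",[583,100,64],i);b=proj("w",[537,-110,122],i);print(a,b)
def crop(c,n=100): 
    u,v=int(c[0])-n//2,int(c[1])-n//2; u=min(max(u,0),640-n); v=min(max(v,0),480-n); print(u,v); return cv2.resize(im[v:v+n,u:u+n],(400,400),interpolation=3)
cv2.imwrite("pics/w1c.png",np.hstack([crop(a,160),crop(b,160)]))
E
```

```text
[518.72622632   1.81718488 353.47547888] [-3.14007796e+00 -8.09841451e-04  1.59082412e+00]
[390.26470319  91.17425496] [338.71136485 314.63654688]
310 11
258 234
```

View pics/w1c.png

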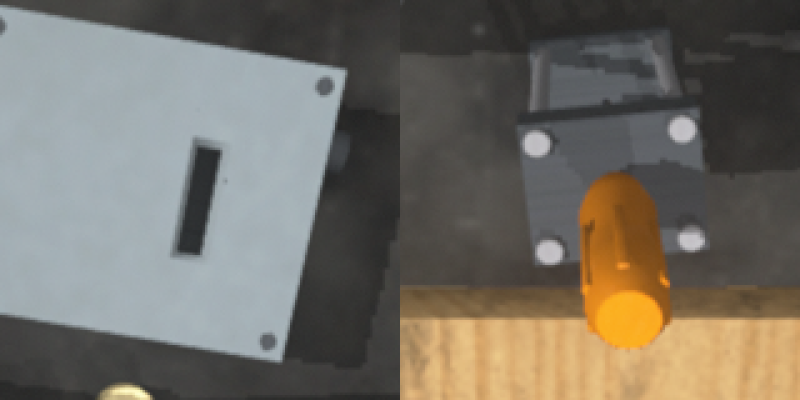

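Left crop: slot corners (197,138),(222,145),(200,256),(172,254). Right crop: stand cap centres (137,143),(282,129),(149,251),(291,239) and the handle butt centre (228,319).

```bash
python3 - <<'E'
from h import *
import pickle
i=pickle.load(open("w1.pkl","rb"))
f=lambda p,o,z:atz("w",((p[0]+.5)/2.5-.5+o[0],(p[1]+.5)/2.5-.5+o[1]),z,i)[:2]
ang=lambda d:np.degrees(np.arctan2(d[1],d[0]))
S=[f(p,(310,11),64) for p in [(197,138),(222,145),(200,256),(172,254)]]
print("slot",np.mean(S,0),ang((S[0]+S[1]-S[2]-S[3])),"len",np.linalg.norm(S[0]-S[3]),np.linalg.norm(S[0]-S[1]))
B=[f(p,(310,11),64) for p in [(2,25),(324,86),(267,341)]]
print("screws",np.array(B).round(1),ang(B[1]-B[0]),ang(B[1]-B[2]),(B[0]+B[2])/2)
C=[f(p,(258,234),122) for p in [(137,143),(282,129),(149,251),(291,239)]]
print("caps",np.array(C).round(1),np.mean(C,0),ang(C[1]-C[0]),ang(C[3]-C[2]),ang(C[0]-C[2]),ang(C[1]-C[3]),np.linalg.norm(C[1]-C[0]),np.linalg.norm(C[0]-C[2]))
print("butt",f((228,319),(258,234),214))
# side/scene checks
print("caps scene",[atz("scene",((u+.5)/5-.5+255,(v+.5)/5-.5+205),122)[:2].round(1) for u,v in[(490,330),(712,318),(600,390)]])
print("caps side",[atz("side",((u+.5)/3.333-.5+220,(v+.5)/3.333-.5+205),122)[:2].round(1) for u,v in[(258,72),(363,68)]])
print("slot side",[atz("side",((u+.5)/3.333-.5+220,(v+.5)/3.333-.5+205),64)[:2].round(1) for u,v in[(207,354)]])
E
```

```text
slot [581.4702864  100.77059379] 81.01545421702964 len 43.349660481055615 10.010673869805142
screws [[504.8 160.7]
 [626.9 142.1]
 [612.6  47.4]] -8.678752470264001 81.45072695843359 [558.68789488 104.06248496]
caps [[ 511.3  -85.8]
 [ 566.3  -79. ]
 [ 516.6 -131.2]
 [ 572.1 -124.9]] [ 541.56386467 -105.26486267] 7.052778658399419 6.483165700300235 96.65440154849375 97.16657296436752 55.42262296202142 45.69913086245693
butt [ 541.34628887 -104.38692619]
caps scene [array([510.4, -86.8]), array([ 570.8, -127. ]), array([ 515.4, -133.5])]
caps side [array([566.6, -80.2]), array([511.2, -86.9])]
slot side [array([579.3,  99.1])]
```

Request:
play_rows(deltas=[-108, 20.5, 53, 0, 0, -0.1, 1, -108, 20.5, 53, 0, 0, -0.1, 1, -108, 20.5, 53, 0, 0, -0.1, 1, -108, 20.5, 53, 0, 0, -0.1, 1])

```text
clock: 2.52
eef_pos: [541.9, -104.3, 300.9]
tool_rot: [-3.141, -0.002, 1.693]
force: [0.2, 0.7, 0.4]
width: 85.4
gripper_force: 0.0
```

```bash
python3 - <<'E'
from h import *
import pickle
s=read_state();i=camera_info("wrist");im=get_image("wrist")[:,:,::-1]
pickle.dump(i,open("w2.pkl","wb"));cv2.imwrite("pics/w2.png",im);print(s["eef_pos"],s["tool_rot"],s["force"])
b=proj("w",[541.5,-105,190],i);print(b,proj("w",[541.5,-105,214],i))
u,v=int(b[0])-80,int(b[1])-60;print(u,v)
cv2.imwrite("pics/w2c.png",cv2.resize(im[v:v+120,u:u+160],(800,600),interpolation=3))
E
```

```text
[ 541.87866689 -104.3471888   300.90320572] [-3.14124433e+00 -1.51692228e-03  1.69302384e+00] [0.23698883 0.72046129 0.38013562]
[320.37231169 234.79842547] [320.09641403 245.51572778]
240 174
```

View pics/w2c.png

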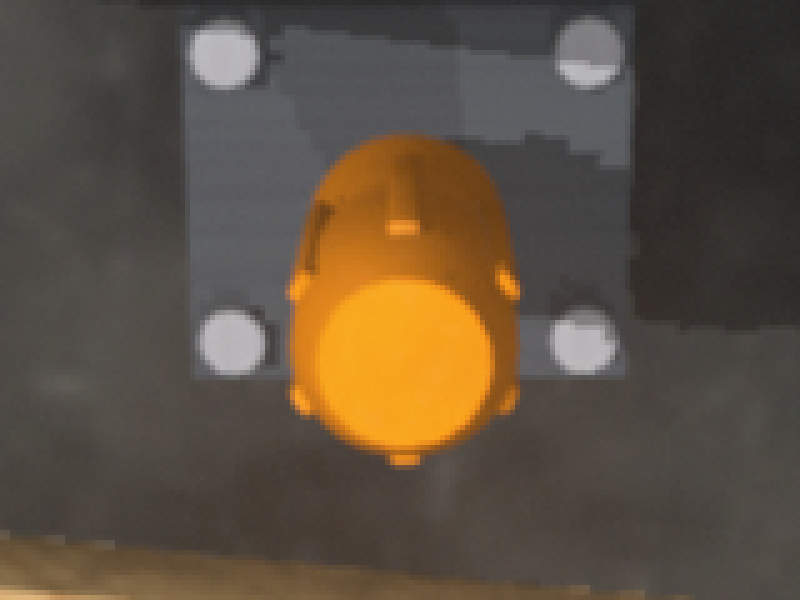

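The handle has symmetric ribs at top and bottom (402,225)/(402,458), with flats facing left and right. So closing along the tool's y at this yaw is right, and the axis lies about 1 mm from the TCP.

Request:
play_rows(deltas=[-1, 0, 60, 0, 0, 0, 1, -1, 0, 105, 0, 0, 0, 1, -1, 0, 142, 0, 0, 0, 1, -1, 0, 142, 0, 0, 0, 1, -1, 0, 142, 0, 0, 0, 0, -1, 0, 142, 0, 0, 0, 0, -1, 0, 142, 0, 0, 0, 0, -1, 0, 142, 0, 0, 0, 0, -1, 0, 142, 0, 0, 0, 0, -1, 0, 142, 0, 0, 0, 0])

```text
clock: 3.82
eef_pos: [542.6, -107.4, 160.2]
tool_rot: [3.14, -0.0, 1.691]
force: [-0.7, 1.8, 6.2]
width: 28.5
gripper_force: 59.2
```

Request:
play_rows(deltas=[0, 0, -5, 0, 0, 0, 0, 0, 0, -20, 0, 0, 0, 0, 0, 0, -60, 0, 0, 0, 0, 0, 0, -115, 0, 0, 0, 0, 0, 0, -120, 0, 0, 0, 0, 0, 0, -120, 0, 0, 0, 0, 0, 0, -120, 0, 0, 0, 0])

```text
clock: 4.7
eef_pos: [541.0, -107.0, 277.7]
tool_rot: [-3.139, -0.001, 1.691]
force: [0.2, 0.4, -1.9]
width: 28.3
gripper_force: 59.3
```

```bash
python3 - <<'E'
from h import *
for n in ["scene","side"]:
    cv2.imwrite(f"pics/{n}1.png",get_image(n)[:,:,::-1])
for k in range(3):
    s=read_state();print(s["clock"],s["eef_pos"],s["tool_rot"],s["force"],s["torque"],s["width"])
p=s["eef_pos"]-[0,0,141]
u=proj("scene",p);v=proj("side",p);print(u,v)
a=cv2.imread("pics/scene1.png");b=cv2.imread("pics/side1.png")
c=lambda im,q,x0,y0:(print(x0:=int(q[0])-50,y0:=int(q[1])-110),cv2.resize(im[y0:y0+150,x0:x0+100],(400,600),interpolation=3))[1]
cv2.imwrite("pics/tip.png",np.hstack([c(a,u,0,0),c(b,v,0,0)]))
E
```

```text
4.8 [ 541.22246532 -107.18456501  277.69526709] [-3.13886317e+00 -6.23338836e-04  1.69068687e+00] [ 0.5956382   0.58531781 -0.97641025] [-0.00375075  0.01000007 -0.00469302] 28.318244103248578
4.8 [ 541.22246532 -107.18456501  277.69526709] [-3.13886317e+00 -6.23338836e-04  1.69068687e+00] [ 0.5956382   0.58531781 -0.97641025] [-0.00375075  0.01000007 -0.00469302] 28.318244103248578
4.8 [ 541.22246532 -107.18456501  277.69526709] [-3.13886317e+00 -6.23338836e-04  1.69068687e+00] [ 0.5956382   0.58531781 -0.97641025] [-0.00375075  0.01000007 -0.00469302] 28.318244103248578
[375.5972007  261.78256995] [312.02716321 212.66996462]
325 151
262 102
```

View pics/tip.png

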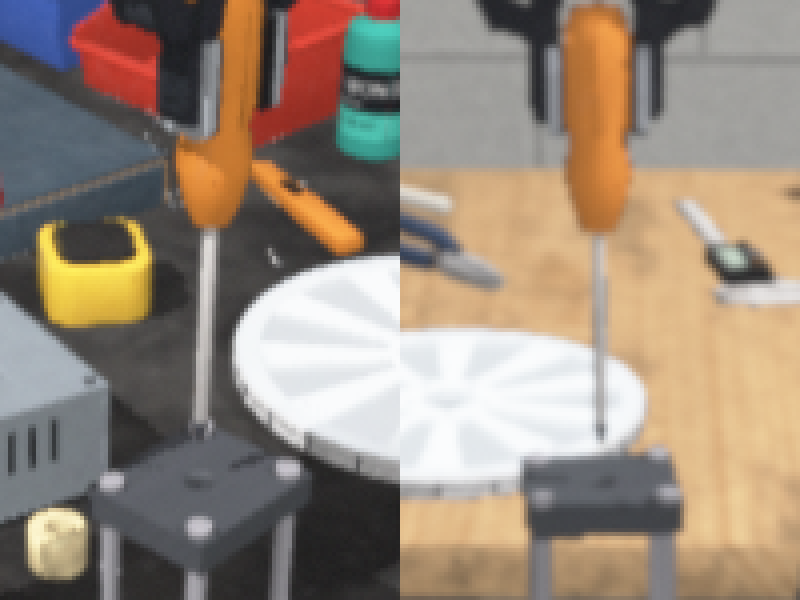

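Tip at crop (201,432) in scene and (200,438) in side; hole at (200,478) in scene and (205,482) in side. Triangulating.

```bash
python3 - <<'E'
from h import *
def tri(a,b):
    (o1,d1),(o2,d2)=ray("scene",a),ray("side",b)
    A=np.stack([d1,-d2],1);t=np.linalg.lstsq(A,o2-o1,rcond=None)[0]
    p,q=o1+t[0]*d1,o2+t[1]*d2;return ((p+q)/2).round(1),(p-q).round(1)
sc=lambda u,v:((u+.5)/4-.5+325,(v+.5)/4-.5+151)
sd=lambda u,v:((u+.5)/4-.5+262,(v+.5)/4-.5+102)
print("tip",tri(sc(201,432),sd(200,438)))
print("shaft top",tri(sc(210,230),sd(199,233)))
print("hole",tri(sc(200,478),sd(205,482)),atz("scene",sc(200,478),118),atz("side",sd(205,482),118))
E
```

```text
tip (array([ 541.9, -104.4,  141. ]), array([ 0.2, -0.1,  0.1]))
shaft top (array([ 541. , -106.5,  234.4]), array([-1.8,  0.5, -1.8]))
hole (array([ 540.4, -105.8,  119.3]), array([ 1.4, -0.4,  1. ])) [ 543.00632233 -104.0308026   118.        ] [ 539.7836439 -107.4156306  118.       ]
```

Request:
play_rows(deltas=[20, 6, -15, 0, 0, 0, 0, 70, 22, -15, 0, 0, 0, 0, 130, 42, -10, 0, 0, 0, 0, 185, 60, 10, 0, 0, 0, 0, 199.7, 64.2, 40, 0, 0, 0, 0, 199.7, 64.2, 56, 0, 0, 0, 0, 199.7, 64.2, 56, 0, 0, 0, 0, 199.7, 64.2, 56, 0, 0, 0, 0])

```text
clock: 5.8
eef_pos: [582.5, 96.4, 224.0]
tool_rot: [3.14, 0.001, 1.688]
force: [0.0, 0.3, -1.2]
width: 28.2
gripper_force: 59.3
```

```bash
python3 - <<'E'
from h import *
import pickle
s=read_state();print(s["eef_pos"],s["tool_rot"],s["force"],s["torque"])
im={n:(camera_info(n),get_image(n)[:,:,::-1]) for n in ["scene","side","wrist"]}
pickle.dump(im,open("i3.pkl","wb"))
out=[]
for n in ["scene","side","wrist"]:
    q=proj(n,[581,100,70],im[n][0]);x0,y0=int(q[0])-33,int(q[1])-60
    x0=max(0,min(x0,573));y0=max(0,min(y0,380));print(n,x0,y0,q)
    out.append(cv2.resize(im[n][1][y0:y0+100,x0:x0+66],(264,400),interpolation=3))
cv2.imwrite("pics/i3.png",np.hstack(out))
E
```

```text
[582.52120318  96.4427504  223.9692967 ] [3.14021044e+00 7.71681553e-04 1.68778491e+00] [ 0.04182759  0.29784055 -1.15284215] [-0.0494082   0.0475778  -0.06946285]
scene 285 178 [318.1186673  238.47352215]
side 247 247 [280.43359479 307.84720739]
wrist 286 154 [319.03997196 214.35798787]
```

View pics/i3.png

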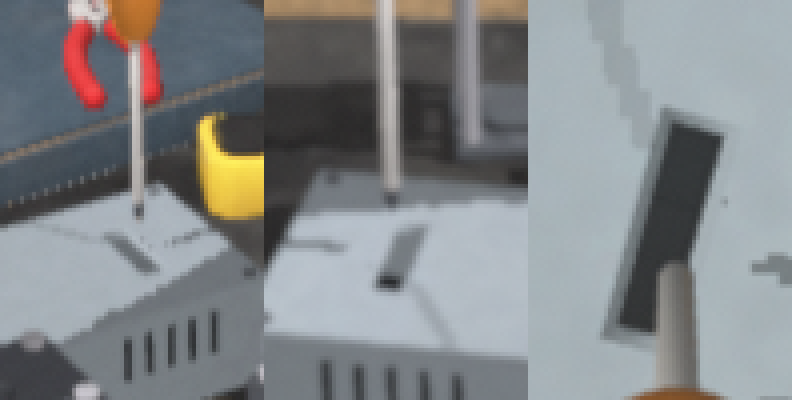

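Scene: tip (138,214), slot corners (107,236),(121,234),(158,270),(143,272). Side: tip (127,202), slot corners (136,228),(161,228),(136,288),(111,288). Wrist: tip (146,262), slot between (167,117) and (103,338). All in crop pixels.

```bash
python3 - <<'E'
from h import *
import pickle
im=pickle.load(open("i3.pkl","rb"));O=dict(scene=(285,178),side=(247,247),wrist=(286,154))
px=lambda n,p:((p[0]+.5)/4-.5+O[n][0],(p[1]+.5)/4-.5+O[n][1])
Z=lambda n,p,z:atz(n,px(n,p),z,im[n][0])[:2]
sl=dict(scene=[(107,236),(121,234),(158,270),(143,272)],side=[(136,228),(161,228),(136,288),(111,288)],wrist=[(137,108),(205,130),(127,338),(75,338)])
tp=dict(scene=(138,214),side=(127,202),wrist=(146,262))
for n in O:
    c=np.mean([Z(n,p,64) for p in sl[n]],0);print(n,"slot",c.round(1),[ (Z(n,tp[n],z)-c).round(1) for z in(78,82,86)])
R=[ray(n,px(n,tp[n]),im[n][0]) for n in O]
def tri(R):
    A=sum(np.eye(3)-np.outer(d,d)/(d@d) for o,d in R);b=sum((np.eye(3)-np.outer(d,d)/(d@d))@o for o,d in R);return np.linalg.solve(A,b)
print("tip",tri(R),tri(R[:2]))
E
```

```text
scene slot [580.7 101.4] [array([11.6,  9.7]), array([7.4, 4.1]), array([ 3.2, -1.5])]
side slot [580.8  99.4] [array([  4.6, -16.6]), array([  3.9, -10.3]), array([ 3.2, -4. ])]
wrist slot [581.2 101.1] [array([ 2.2, -2.5]), array([ 2.1, -1.7]), array([ 2. , -0.8])]
tip [583.35256237  99.54440925  87.32275684] [583.23296534  98.24757554  87.41685826]
```

Request:
play_rows(deltas=[1.5, -2.25, 0, 0, 0, 0, 0, 1.5, -2.25, 8, 0, 0, 0, 0, 1.5, -2.25, 16, 0, 0, 0, 0, 1.5, -2.25, 16, 0, 0, 0, 0, 1.5, -2.25, 16, 0, 0, 0, 0])

```text
clock: 6.58
eef_pos: [579.5, 99.7, 206.9]
tool_rot: [-3.141, 0.0, 1.691]
force: [0.5, -1.2, -0.5]
width: 28.3
gripper_force: 59.3
```

Request:
play_rows(deltas=[0, 0, 2, 0, 0, 0, 0, 0, 0, 4, 0, 0, 0, 0, 0, 0, 4, 0, 0, 0, 0])

```text
clock: 6.95
eef_pos: [579.6, 99.7, 202.9]
tool_rot: [3.141, 0.0, 1.691]
force: [-0.3, -0.4, -1.7]
width: 28.5
gripper_force: 59.2
```

Request:
play_rows(deltas=[0, 0, 2, 0, 0, 0, 0, 0, 0, 4, 0, 0, 0, 0, 0, 0, 4, 0, 0, 0, 0])

```text
clock: 7.32
eef_pos: [579.5, 99.8, 198.9]
tool_rot: [3.142, 0.0, 1.691]
force: [0.6, -0.1, -0.7]
width: 28.2
gripper_force: 59.3
```

Request:
play_rows(deltas=[0, 0, 2, 0, 0, 0, 0, 0, 0, 4, 0, 0, 0, 0, 0, 0, 4, 0, 0, 0, 0])

```text
clock: 7.7
eef_pos: [579.5, 99.7, 194.8]
tool_rot: [-3.142, 0.0, 1.691]
force: [-0.4, 0.6, -1.3]
width: 28.5
gripper_force: 59.3
```

Request:
play_rows(deltas=[0, 0, 2, 0, 0, 0, 0, 0, 0, 3, 0, 0, 0, 0, 0, 0, 3, 0, 0, 0, 0])

```text
clock: 8.07
eef_pos: [579.5, 99.7, 191.9]
tool_rot: [3.141, 0.0, 1.691]
force: [0.8, -0.0, -0.6]
width: 28.6
gripper_force: 59.2
```

Request:
play_rows(deltas=[0, 0, 1.5, 0, 0, 0, 0, 0, 0, 3, 0, 0, 0, 0, 0, 0, 3, 0, 0, 0, 0])

```text
clock: 8.45
eef_pos: [579.5, 99.7, 188.9]
tool_rot: [3.142, 0.0, 1.691]
force: [0.6, 0.2, -1.1]
width: 28.3
gripper_force: 59.3
```

Request:
play_rows(deltas=[0, 0, 1.5, 0, 0, 0, 0, 0, 0, 3, 0, 0, 0, 0, 0, 0, 3, 0, 0, 0, 0])

```text
clock: 8.82
eef_pos: [579.5, 99.7, 185.8]
tool_rot: [-3.142, 0.0, 1.691]
force: [1.2, -1.1, -1.8]
width: 28.5
gripper_force: 59.3
```

Request:
play_rows(deltas=[0, 0, 1.5, 0, 0, 0, 0, 0, 0, 3, 0, 0, 0, 0, 0, 0, 3, 0, 0, 0, 0])

```text
clock: 9.2
eef_pos: [579.6, 99.7, 183.4]
tool_rot: [3.141, -0.0, 1.691]
force: [-0.1, -0.1, 4.0]
width: 28.3
gripper_force: 60.0
```

Contact (+5 N) inside the tab's depth range. Pressing gently in small steps.

Request:
play_rows(deltas=[0, 0, 1, 0, 0, 0, 0, 0, 0, 1, 0, 0, 0, 0])

```text
clock: 9.45
eef_pos: [579.7, 99.7, 182.4]
tool_rot: [3.141, -0.0, 1.691]
force: [-0.4, -0.4, 5.4]
width: 28.6
gripper_force: 60.0
```

Request:
play_rows(deltas=[0, 0, 1, 0, 0, 0, 0, 0, 0, 1, 0, 0, 0, 0])

```text
clock: 9.7
eef_pos: [579.7, 99.7, 181.5]
tool_rot: [3.141, -0.0, 1.691]
force: [0.3, -0.4, 4.1]
width: 28.0
gripper_force: 60.0
```

Request:
play_rows(deltas=[0, 0, 1, 0, 0, 0, 0, 0, 0, 1, 0, 0, 0, 0])

```text
clock: 9.95
eef_pos: [579.7, 99.7, 180.6]
tool_rot: [3.141, -0.0, 1.691]
force: [-1.1, -0.7, 6.3]
width: 28.4
gripper_force: 60.1
```

Request:
play_rows(deltas=[0, 0, 1, 0, 0, 0, 0, 0, 0, 1.5, 0, 0, 0, 0])

```text
clock: 10.2
eef_pos: [579.8, 99.7, 179.2]
tool_rot: [3.141, -0.0, 1.691]
force: [-0.2, -0.6, 7.0]
width: 28.5
gripper_force: 60.1
```

Request:
play_rows(deltas=[0, 0, 1, 0, 0, 0, 0, 0, 0, 1, 0, 0, 0, 0])

```text
clock: 10.45
eef_pos: [579.7, 99.7, 178.2]
tool_rot: [3.141, -0.0, 1.691]
force: [-0.2, -0.3, 7.2]
width: 28.4
gripper_force: 60.2
```

Request:
play_rows(deltas=[0, 0, 1, 0, 0, 0, 0, 0, 0, 1, 0, 0, 0, 0])

```text
clock: 10.7
eef_pos: [579.7, 99.7, 177.1]
tool_rot: [3.141, -0.0, 1.691]
force: [-0.2, -0.8, 6.5]
width: 28.2
gripper_force: 60.1
```

```bash
python3 - <<'E'
from h import *
import pickle
s=read_state();print(s["eef_pos"],s["force"])
a=cv2.imread("pics/side0.png").astype(int)
b=get_image("side")[:,:,::-1]; cv2.imwrite("pics/side4.png",b)
d=np.abs(a-b).sum(2)[300:385,335:400]; ys,xs=np.where(d>60); print(len(xs), (xs.min()+335,xs.max()+335,ys.min()+300,ys.max()+300) if len(xs) else "")
E
```

```text
[579.73876386  99.70450147 177.06551556] [-0.22516458 -0.82434112  6.51809819]
2056 (np.int64(335), np.int64(399), np.int64(300), np.int64(369))
```

Request:
play_rows(deltas=[0, 0, 0.7, 0, 0, 0, 0, 0, 0, 0.7, 0, 0, 0, 0, 0, 0, 0.7, 0, 0, 0, 0, 0, 0, 0.7, 0, 0, 0, 0])

```text
clock: 11.25
eef_pos: [579.7, 99.7, 176.4]
tool_rot: [3.141, -0.0, 1.691]
force: [-0.8, -0.4, 6.0]
width: 28.4
gripper_force: 60.1
```

```bash
python3 - <<'E'
from h import *
s=read_state();print(s["eef_pos"],s["force"])
b=get_image("side")[:,:,::-1];a=get_image("scene")[:,:,::-1]
f=lambda im,x,y:cv2.resize(im[y:y+150,x:x+100],(400,600),interpolation=3)
cv2.imwrite("pics/tray.png",np.hstack([f(b,300,260),f(a,245,180)]))
E
```

```text
[579.738572    99.71403797 176.4231308 ] [-0.7919531  -0.38039591  6.01637715]
```

View pics/tray.png

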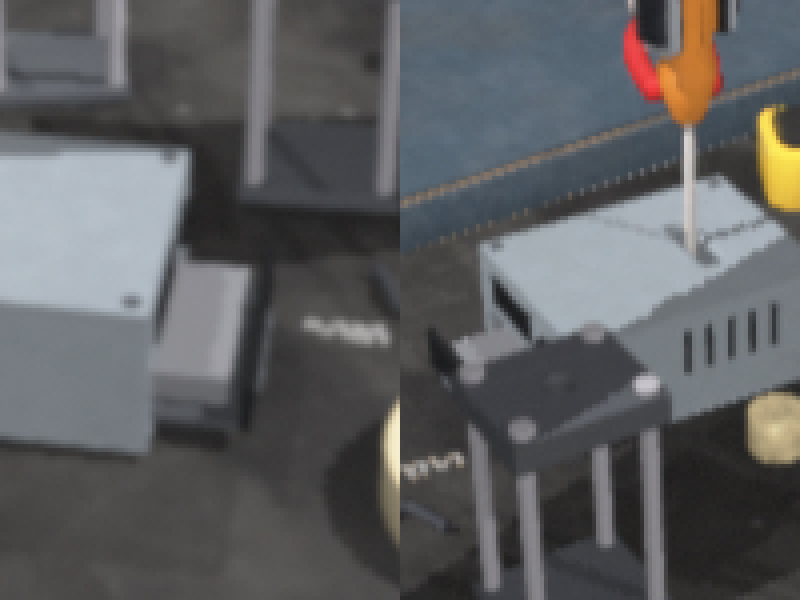

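The tray is out: its black front stands clear of the box at (260,345) in the left crop. Retracting straight up.

Request:
play_rows(deltas=[0, 0, -10, 0, 0, 0, 0, 0, 0, -30, 0, 0, 0, 0, 0, 0, -60, 0, 0, 0, 0, 0, 0, -100, 0, 0, 0, 0, 0, 0, -120, 0, 0, 0, 0, 0, 0, -120, 0, 0, 0, 0, 0, 0, -120, 0, 0, 0, 0])

```text
clock: 12.22
eef_pos: [578.4, 99.9, 294.5]
tool_rot: [-3.139, -0.0, 1.691]
force: [0.8, -1.6, -1.7]
width: 28.6
gripper_force: 60.4
```

Request:
play_rows(deltas=[-40, -12, 0, 0, 0, 0, 0, -90, -28, 0, 0, 0, 0, 0, -140, -43, 0, 0, 0, 0, 0, -185, -57, 0, 0, 0, 0, 0, -201, -62, 0, 0, 0, 0, 0, -201, -62, 0, 0, 0, 0, 0, -201, -62, 5, 0, 0, 0, 0, -201, -62, 5, 0, 0, 0, 0, -201, -62, 5, 0, 0, 0, 0])

```text
clock: 13.35
eef_pos: [542.2, -106.0, 290.5]
tool_rot: [-3.141, -0.0, 1.693]
force: [0.8, 1.1, -1.8]
width: 28.1
gripper_force: 60.3
```

Request:
play_rows(deltas=[-1.1, -0.8, 10, 0, 0, 0, 0, -1.1, -0.8, 20, 0, 0, 0, 0, -1.1, -0.8, 22, 0, 0, 0, 0, -1.1, -0.8, 22, 0, 0, 0, 0, -1.1, -0.8, 22, 0, 0, 0, 0])

```text
clock: 13.98
eef_pos: [541.5, -108.6, 269.0]
tool_rot: [3.141, 0.0, 1.691]
force: [0.1, -0.5, -1.3]
width: 28.5
gripper_force: 60.3
```

```bash
python3 - <<'E'
from h import *
import pickle
s=read_state();print(s["eef_pos"],s["tool_rot"],s["force"],s["torque"])
im={n:(camera_info(n),get_image(n)[:,:,::-1]) for n in ["scene","side","wrist"]}
pickle.dump(im,open("i5.pkl","wb"))
out=[]
for n in ["scene","side","wrist"]:
    q=proj(n,[541.5,-105.3,124],im[n][0]);x0,y0=int(q[0])-22,int(q[1])-30
    x0=max(0,min(x0,596));y0=max(0,min(y0,420));print(n,x0,y0,q)
    out.append(cv2.resize(im[n][1][y0:y0+60,x0:x0+44],(264,360),interpolation=3))
cv2.imwrite("pics/i5.png",np.hstack(out))
E
```

```text
[ 541.50275723 -108.55380622  269.00990014] [3.14112573e+00 1.59629273e-04 1.69068871e+00] [ 0.06112692 -0.54471286 -1.33973144] [ 0.0198189  -0.01237824 -0.03941322]
scene 352 237 [374.61842055 267.74900643]
side 289 189 [311.86467566 219.56281314]
wrist 299 186 [321.72138048 216.83639942]
```

View pics/i5.png

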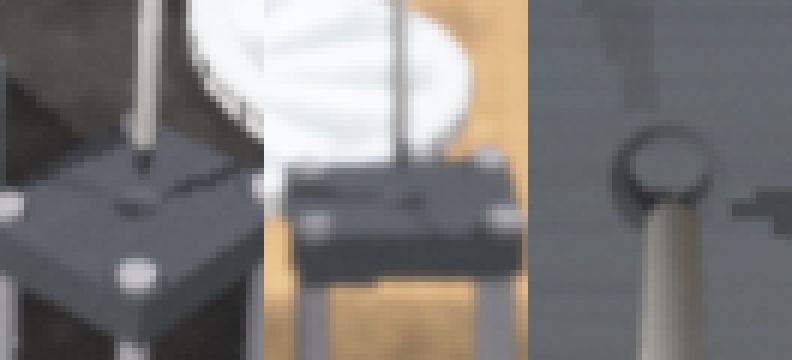

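Tip/hole in crop pixels: scene (142,172)/(137,205), side (138,172)/(143,198), wrist (145,205)/(135,175).

```bash
python3 - <<'E'
from h import *
import pickle
im=pickle.load(open("i5.pkl","rb"));O=dict(scene=(352,237),side=(289,189),wrist=(299,186))
px=lambda n,p:((p[0]+.5)/6-.5+O[n][0],(p[1]+.5)/6-.5+O[n][1])
H=dict(scene=(137,205),side=(143,198),wrist=(135,175));T=dict(scene=(142,172),side=(138,172),wrist=(145,205))
def tri(R):
    P=[np.eye(3)-np.outer(d,d)/(d@d) for o,d in R];return np.linalg.solve(sum(P),sum(p@o for p,(o,d) in zip(P,R)))
r=lambda n,p:ray(n,px(n,p),im[n][0])
print("tip",tri([r(n,T[n]) for n in O]),"hole",tri([r(n,H[n]) for n in O]))
for n in O: print(n,atz(n,px(n,H[n]),118,im[n][0])[:2],[atz(n,px(n,T[n]),z,im[n][0])[:2].round(1) for z in(127,130,133)])
# pixel gap from a tip directly above the hole (541.5,-105.3)
for n in O: print(n,[((proj(n,[541.5,-105.3,z],im[n][0])-proj(n,[541.5,-105.3,118],im[n][0]))*6).round(0) for z in (127,130,133)], np.subtract(T[n],H[n]))
E
```

```text
tip [ 542.18407223 -105.93655106  128.60509249] hole [ 540.75001592 -105.56956563  119.21317909]
scene [ 541.51494816 -105.14036477] [array([ 544.1, -103.8]), array([ 541., -107.]), array([ 537.8, -110.2])]
side [ 540.70294584 -109.76195577] [array([ 542.1, -108.8]), array([ 541.8, -102. ]), array([541.6, -95.3])]
wrist [ 541.00942731 -105.14841715] [array([ 542.4, -106.6]), array([ 542.3, -105.9]), array([ 542.2, -105.3])]
scene [array([  1., -27.]), array([  2., -37.]), array([  2., -46.])] [  5 -33]
side [array([ -0., -27.]), array([ -0., -37.]), array([ -0., -46.])] [ -5 -26]
wrist [array([-0., 16.]), array([-0., 22.]), array([-0., 28.])] [10 30]
```

Request:
play_rows(deltas=[0.5, -1.2, 0, 0, 0, 0, 0, 0.5, -1.2, 5, 0, 0, 0, 0, 0.5, -1.2, 10, 0, 0, 0, 0, 0.5, -1.2, 14, 0, 0, 0, 0, 0.5, -1.2, 14, 0, 0, 0, 0])

```text
clock: 14.75
eef_pos: [539.8, -108.0, 254.3]
tool_rot: [-3.141, -0.0, 1.691]
force: [0.3, 0.4, -0.5]
width: 28.6
gripper_force: 60.3
```

Request:
play_rows(deltas=[0, 0, 4, 0, 0, 0, 0, 0, 0, 8, 0, 0, 0, 0, 0, 0, 8, 0, 0, 0, 0])

```text
clock: 15.12
eef_pos: [539.8, -108.0, 246.4]
tool_rot: [-3.141, -0.0, 1.691]
force: [0.8, -0.1, -0.3]
width: 28.5
gripper_force: 60.3
```

Request:
play_rows(deltas=[0, 0, 8, 0, 0, 0, 0, 0, 0, 16, 0, 0, 0, 0, 0, 0, 24, 0, 0, 0, 0, 0, 0, 30, 0, 0, 0, 0, 0, 0, 30, 0, 0, 0, 0])

```text
clock: 15.75
eef_pos: [539.7, -108.0, 216.2]
tool_rot: [-3.14, -0.0, 1.691]
force: [0.1, 0.0, -0.7]
width: 28.4
gripper_force: 60.3
```

Request:
play_rows(deltas=[0, 0, 10, 0, 0, 0, 0, 0, 0, 20, 0, 0, 0, 0, 0, 0, 30, 0, 0, 0, 0, 0, 0, 42, 0, 0, 0, 0, 0, 0, 48, 0, 0, 0, 0, 0, 0, 48, 0, 0, 0, 0])

```text
clock: 16.5
eef_pos: [539.7, -108.0, 168.2]
tool_rot: [-3.14, -0.0, 1.691]
force: [0.2, -0.4, -1.0]
width: 28.1
gripper_force: 60.3
```

Request:
play_rows(deltas=[0, 0, 2, 0, 0, 0, 0, 0, 0, 4, 0, 0, 0, 0, 0, 0, 4, 0, 0, 0, 0])

```text
clock: 16.88
eef_pos: [540.0, -108.0, 164.8]
tool_rot: [3.142, -0.0, 1.691]
force: [1.3, -0.4, -0.2]
width: 28.2
gripper_force: 60.3
```

Request:
play_rows(deltas=[0, 0, 1, 0, 0, 0, 0, 0, 0, 1, 0, 0, 0, 0])

```text
clock: 17.12
eef_pos: [540.0, -108.0, 163.8]
tool_rot: [-3.142, -0.0, 1.691]
force: [0.5, -0.5, -0.2]
width: 28.5
gripper_force: 60.3
```

Request:
play_rows(deltas=[0, 0, 1, 0, 0, 0, 0, 0, 0, 1, 0, 0, 0, 0])

```text
clock: 17.38
eef_pos: [540.0, -108.1, 162.7]
tool_rot: [-3.141, -0.0, 1.691]
force: [0.7, 0.0, -0.6]
width: 28.2
gripper_force: 60.3
```

Request:
play_rows(deltas=[0, 0, 1, 0, 0, 0, 0, 0, 0, 1, 0, 0, 0, 0])

```text
clock: 17.62
eef_pos: [540.0, -108.0, 161.7]
tool_rot: [-3.141, -0.0, 1.691]
force: [0.7, 0.0, -0.4]
width: 28.5
gripper_force: 60.3
```

Request:
play_rows(deltas=[0, 0, 1, 0, 0, 0, 0, 0, 0, 1, 0, 0, 0, 0])

```text
clock: 17.88
eef_pos: [540.0, -108.1, 160.7]
tool_rot: [-3.141, -0.0, 1.691]
force: [0.1, 0.4, -0.3]
width: 28.2
gripper_force: 60.3
```

Request:
play_rows(deltas=[0, 0, 0.8, 0, 0, 0, 0, 0, 0, 0.8, 0, 0, 0, 0])

```text
clock: 18.12
eef_pos: [540.1, -108.1, 160.2]
tool_rot: [3.141, -0.0, 1.691]
force: [-1.3, 0.3, 1.3]
width: 28.0
gripper_force: 60.8
```

Request:
play_rows(deltas=[0, 0, 0, 0, 0, 0, 0.5, 0, 0, 0, 0, 0, 0, 0.8, 0, 0, 0, 0, 0, 0, 1, 0, 0, 0, 0, 0, 0, 1, 0, 0, 0, 0, 0, 0, 1, 0, 0, -10, 0, 0, 0, 1, 0, 0, -40, 0, 0, 0, 1, 0, 0, -90, 0, 0, 0, 1, 0, 0, -140, 0, 0, 0, 1, 0, 0, -140, 0, 0, 0, 1])

```text
clock: 19.38
eef_pos: [542.4, -109.2, 304.7]
tool_rot: [3.133, 0.002, 1.691]
force: [0.9, 0.0, -0.5]
width: 85.7
gripper_force: 0.0
```

```bash
python3 - <<'E'
from h import *
s=read_state();print(s["eef_pos"],s["force"],s["width"])
for n in("scene","side"):
    b=get_image(n)[:,:,::-1].astype(int);a=cv2.imread(f"pics/{n}0.png").astype(int);cv2.imwrite(f"pics/{n}9.png",b)
    o=lambda m:np.argwhere((m[:,:,2]>170)&(m[:,:,0]<80)&(m[:,:,1]<190)&(m[:,:,1]>70))
    x,y,w,h=(355,205,45,75) if n=="scene" else (295,160,40,70)
    for m in(a,b): q=o(m[y:y+h,x:x+w]);print(n,len(q),q.mean(0)+[y,x],q.min(0)+[y,x],q.max(0)+[y,x])
E
```

```text
[ 542.40360124 -109.23447136  304.65003135] [ 0.90807898  0.02561795 -0.47398587] 85.65611473809962
scene 937 [240.91462113 374.22518677] [205 355] [271 399]
scene 937 [241.20064034 374.16542156] [205 355] [272 399]
side 544 [195.70220588 311.64705882] [173 305] [221 318]
side 526 [195.48098859 312.17870722] [173 305] [220 318][ WARN:0@0.634] global loadsave.cpp:1063 imwrite_ Unsupported depth image for selected encoder is fallbacked to CV_8U.
```

The driver stands exactly where it began, and the gripper is open and clear.

Request:
play_rows(deltas=[0, 0, 0, 0, 0, 0, 1, 0, 0, 0, 0, 0, 0, 1, 0, 0, 0, 0, 0, 0, 1, 0, 0, 0, 0, 0, 0, 1])

```text
clock: 19.98
eef_pos: [539.9, -108.1, 299.6]
tool_rot: [-3.141, -0.0, 1.691]
force: [0.5, 0.4, 0.8]
width: 85.5
gripper_force: 0.0
```

```bash
python3 -c "
from cell import *
print(finish_job())"
```

```text
the job is handed in; nothing more can be done
None
```

The tray sprang out under a press of about 8 N, the screwdriver is back in its stand and released, and the job was handed in at about 20 s; no verdict was returned.

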